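# Mix the ink jar on the touch mixer

### The arm

A 6-joint arm with a two-finger parallel gripper is mounted at the origin on the work surface. World frame = base frame: x ahead of the robot, y to its left, z up, the work surface at z = 0. Lengths are in mm, angles in rad, forces in N, time in s.
With the tool pointing down it reaches from about 375 to 925 mm from the base axis. Payload 5.7 kg.
Tool frame: the origin (TCP) lies on the centre line of the jaws, within the pads' length; the fingertips stand 11 mm ahead of it and the grasp point (between the pads) lies 8 mm behind it; z points along the fingers, y is the line along which they close (so a half turn about z gives the same grasp; the last joint's range is limited). The gripper opens to 88 mm and grips with 3 to 60 N. Pads are 20 mm wide; open, the fingers measure 115 mm over their backs; the gripper's body (75 mm by 178 mm) begins 61 mm behind the grasp point.
Start: joints at [-1.445, 0.359, 1.51, -0, 1.272, -0.115], TCP at [143.074, -582.661, 233.623] pointing down, gripper open.
Joint ranges: [-2.97, 2.97], [-1.01, 2.36], [0.21, 2.38], [-0.96, 4.11], [0.2, 2.71], [-2.98, 2.98]. Speed limits (rad/s): [2.39, 2.39, 3.14, 3.14, 3.14, 3.14].

### API

Orientations are given as a rotation vector (axis times angle).
In Python, from bench import env, cams gives the robot as it stands.
- The arm moves only by the tool apply_moves, never from a script. Its argument "deltas" is a list of rows, each a list of 7 numbers: the shift along the tool's x, y, z scaled (see below), then the turn, a rotation vector about the tool's x, y, z scaled (see below), then the finger opening in mm, from 0 to 87.8. A call has 1 to 12 rows; each row is the pose to reach, as a shift and turn from the pose commanded when the call began, along the tool's axes at that moment; what a row does not reach only later rows make up. The controller multiplies each number of a shift by 0.4 m and each number of a turn by 1.5 rad. A row lasts 1/10 s, in which the tool goes at most 50 mm and 8.59 degrees, less where a joint would pass 70% of its speed; a pose out of reach is approached as far as the arm can. A call with a number of a shift or a turn outside -1 to 1 is refused whole. A call with a gripper value outside its range is refused whole. The fingers move at their own pace and stop on an object; the grip force is fixed at half the most. Time passes only in rows, so rows that repeat a pose let the fingers close. It gives the time, the measured TCP pose, the force, the opening and the grip force at its end, in the units of the state.
- env.read_state(): the state, without advancing time (a new reading comes with each control period).
- cams.camera(name): name is "scene" or "top"; returns the picture (420x560x3 uint8, blue, green, red); there is no depth.
- cams.camera_params(name): a dict with "mtx" (3x3 intrinsics, pixels), "k1" (the pictures are not rectified: a ray, as slopes to the right and down, at radius r is drawn at 1 + k1 r^2 times it, then the intrinsics apply), "R" (3x3) and "t" (3): a world point X has camera coordinates R X + t. Camera axes: x right, y down, z forward; pixel columns grow to the right and rows downward; lengths in mm; the calibration is good to about 2 mm. A picture is of the moment at which its call begins. camera_params takes no time and is no camera call.
- env.job_done(): hands the job in; it is judged then, once.
The state is a dict: "t": time; "q": joint angles; "qd": joint speeds; "tau": joint torques, N m; "eef_pos": TCP position; "tool_rot": TCP orientation; "wrist_force": force on the tool from outside, world axes, zero at the start; "wrist_torque": the same for the moment, N m; "finger_gap": opening from 0.0 (shut) to 1.0 (fully open); "grip_force": force on a finger pad.
Only numpy, scipy, OpenCV 4.12 (cv2) and the standard library are available. Lean on these libraries where they do the work, as an engineer would, in place of code of your own. Each camera call takes 0.05 s, during which the arm holds its last target. There are 200 camera calls.

### The job

Mix the red ink jar: hold it upright over the touch mixer, press its base down on the yellow sprung pad until the pad is fully depressed, and keep it down for at least one second. Then stand the jar upright on the green round coaster, setting it down gently rather than dropping it, and let go; leave the blue and white jars standing where they are.

Things in the scene. Friction and masses are not known exactly. Their poses are not given: they have to be found in the camera images.
- red_jar: The ink jar to mix: a red closed round jar, 56 mm in diameter, 120 mm tall with its cap (straight 56 mm wall from the base up to 103 mm, then a 54 mm cap of the same colour from 107 to 120 mm). Origin at the centre of its underside, z up to the cap. About 0.2 to 0.33 kg, rigid.
- blue_jar: Not to be used: a blue closed round jar, 56 mm in diameter, 120 mm tall with its cap (straight 56 mm wall from the base up to 103 mm, then a 54 mm cap of the same colour from 107 to 120 mm). Origin at the centre of its underside, z up to the cap. About 0.2 to 0.33 kg, rigid.
- white_jar: Not to be used: a white closed round jar, 56 mm in diameter, 120 mm tall with its cap (straight 56 mm wall from the base up to 103 mm, then a 54 mm cap of the same colour from 107 to 120 mm). Origin at the centre of its underside, z up to the cap. About 0.2 to 0.33 kg, rigid.
- mixer: Touch mixer, fixed to the table: a grey box 150 (x) by 130 (y) by 80 mm tall with a sprung round pad over the centre of its top. Origin at the centre of its underside.
- mixer_pad_top (a point): Centre of the top face of the mixer's sprung pad, which moves with it: a flat disc 92 mm in diameter, yellow rim round a black rubber face, 108 mm above the table when up and 96 mm when fully down.
- mixer_pad (a joint): How far the pad is pressed down: 0 up, 0.012 m fully down on its stop. It starts to give at 3 N, needs 9 N to be fully down, and springs back by itself; the jar's weight alone hardly moves it.
- coaster_top (a point): Centre of the top face of the coaster, a fixed flat green rubber disc 120 mm in diameter; its top is 6 mm above the table.
Mind the look-alikes: they are no part of the job. There is more than one size of the red_jar; the one meant has the size given above. Of the things that look like the part that bears coaster_top, the larger one is meant.

How it is judged:
By the outcome, as a careful person would: the job done as asked, in the order asked, and still so for the second after the job is handed in, with the robot touching nothing.
It also fails if it takes over 51 s, if anything falls off the work surface, if the arm or the gripper's body presses on something with over 40 N, if the wrist force passes 120 N, or if a joint passes its speed limit or range.

## Working session

There is one attempt and no reset: what is moved stays moved. The work goes in short steps, Python scripts to look and compute and a tool call to move; the robot and the scene stay as the last step left them, time stands still between calls to the robot, and variables do not carry over. Pictures are saved under pics/ and viewed, at most 10 in all, crops included, and the job is handed in when it is done.

Besides the shell and the picture viewer there is one more tool, called as name([rows], argument=value, ...), one row to a line, values as JSON. apply_moves: Moves the arm, as the interface text tells. Shifts and turns lie within -1 to 1; 1 stands for 0.4 m of shift or 1.5 rad of turn. Its arguments: {"type":"object","properties":{"deltas":{"type":"array","items":{"type":"array","items":{"type":"number"}}}},"required":["deltas"]}

```bash
ls; mkdir -p pics; cat > h.py <<'E'
import numpy as np, cv2
from bench import env, cams
def ray(P,u,v):
    d=np.array([[[u,v]]],float)
    k=np.array([P["k1"],0,0,0,0],float)
    x,y=cv2.undistortPoints(d,np.array(P["mtx"],float),k)[0,0]
    R=np.array(P["R"]);t=np.array(P["t"])
    return -R.T@t, R.T@np.array([x,y,1])
def onz(P,u,v,z):
    o,d=ray(P,u,v); return o+d*(z-o[2])/d[2]
E
python3 - <<'E'
from h import *
for n in("scene","top"):
    im=cams.camera(n); cv2.imwrite(f"pics/{n}0.png",im)
    P=cams.camera_params(n); print(n,P["mtx"],P["k1"],-np.array(P["R"]).T@np.array(P["t"]))
s=env.read_state(); print(s["t"],s["eef_pos"],s["tool_rot"],s["finger_gap"],s["wrist_force"])
E
```

```text
pics
scene [[396.6377347    0.         271.79689645]
 [  0.         396.6377347  206.71059745]
 [  0.           0.           1.        ]] -0.026159371833304582 [1415.10535021 -221.78129814  704.09716736]
top [[495.12937893   0.         283.03022628]
 [  0.         495.12937893 203.19499173]
 [  0.           0.           1.        ]] 0.018586801309424854 [ 412.46167421  -53.99911535 1351.67315136]
0.1 [ 142.9908266  -582.09339324  232.90707694] [-3.11723558e+00 -3.77102540e-01  5.65480351e-05] 0.999534500632392 [ 0.29308244 -0.29078252  0.88271792]
```

View pics/scene0.png

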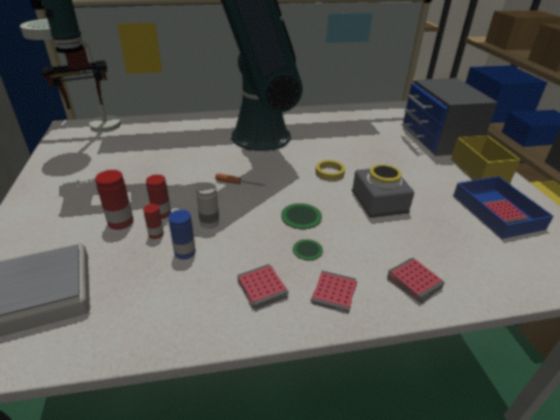

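View pics/top0.png

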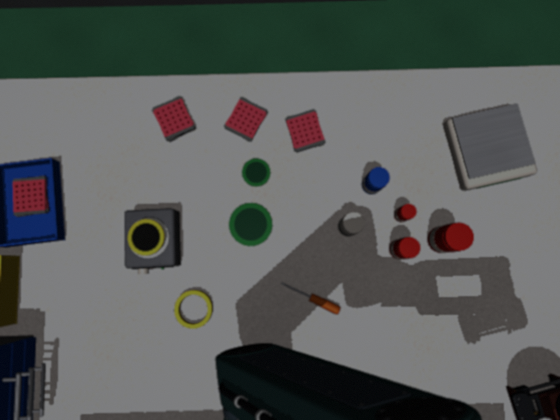

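The scene picture shows three red jars: large (115,200), medium (158,196) and small (153,221). It also shows the blue jar (182,234), white jar (207,203), large green disc (301,215), small green disc (308,249) and mixer pad (385,176). In the top view the reds are at (455,237), (406,247) and (405,212), the large green disc at (250,224) and the pad at (147,237). I expect the medium red jar to be the right one, because it looks the same size as the blue jar. I'll measure to check.

```bash
cat > m.py <<'E'
from h import *
def masks(im):
    h=cv2.cvtColor(im,cv2.COLOR_BGR2HSV);H,S,V=cv2.split(h)
    return {"red":((H<8)|(H>172))&(S>150)&(V>60),"blue":(H>105)&(H<130)&(S>140)&(V>50),
     "green":(H>50)&(H<85)&(S>70)&(V>25),"yellow":(H>18)&(H<35)&(S>110)&(V>80)}
def blobs(im,a=60):
    out=[]
    for c,m in masks(im).items():
        cs,_=cv2.findContours(m.astype(np.uint8),cv2.RETR_EXTERNAL,cv2.CHAIN_APPROX_NONE)
        for k in cs:
            if cv2.contourArea(k)>a: out.append((c,k))
    return out
E
python3 - <<'E'
from m import *
for n in("top","scene"):
    im=cv2.imread(f"pics/{n}0.png");P=cams.camera_params(n)
    for c,k in blobs(im):
        x,y,w,h=cv2.boundingRect(k)
        if n=="top" and y<90 or n=="scene" and y>300: continue
        e=cv2.fitEllipse(k)
        s=f"{n} {c} box {x,y,w,h} ell {np.round(e[0],1)} {np.round(e[1],1)} "
        z={"green":6,"yellow":108}.get(c)
        if z: s+=f"-> {onz(P,*e[0],z).round(0)}"
        print(s)
t=cv2.imread("pics/top0.png")[150:280,340:500];s=cv2.imread("pics/scene0.png")[160:270,90:230]
f=lambda a:cv2.resize(a,(400,400*a.shape[0]//a.shape[1]),interpolation=cv2.INTER_CUBIC)
a,b=f(t),f(s);H=min(len(a),len(b));cv2.imwrite("pics/crop1.png",cv2.convertScaleAbs(np.hstack([a[:H],b[:H]]),alpha=1.5))
E
```

```text
top red box (399, 237, 21, 21) ell [408.6 247.2] [20.  20.5] 
top red box (445, 223, 28, 28) ell [458.5 236.4] [26.9 27.3] 
top red box (401, 204, 15, 16) ell [407.8 211.2] [14.2 14.5] 
top red box (14, 180, 33, 32) ell [ 29.3 195.4] [33.5 36.6] 
top red box (287, 112, 36, 36) ell [304.5 129.5] [32.5 33.7] 
top red box (227, 100, 38, 37) ell [245.7 118.3] [31.9 33.6] 
top red box (154, 99, 39, 37) ell [173.  117.2] [32.1 34.7] 
top blue box (368, 167, 21, 22) ell [378.  177.5] [19.8 21. ] 
top blue box (0, 158, 58, 89) ell [ 28.4 203.7] [60.7 95.1] 
top green box (229, 203, 43, 43) ell [250.2 223.9] [41.9 42.2] -> [528.  34.   6.]
top green box (242, 159, 28, 27) ell [255.7 172. ] [26.6 27.2] -> [671.  17.   6.]
top yellow box (175, 290, 37, 38) ell [192.8 308.7] [36.2 37.5] -> [313. 172. 108.]
top yellow box (127, 219, 38, 36) ell [145.5 236.6] [35.  36.6] -> [494. 291. 108.]
scene red box (144, 176, 21, 42) ell [153.5 193. ] [15.6 44.8] 
scene red box (96, 171, 27, 39) ell [109.5 187.5] [23.  41.3] 
scene blue box (169, 211, 21, 13) ell [179.1 216.8] [11.6 20.5] 
scene blue box (460, 184, 47, 19) ell [483.5 192.3] [16.1 40. ] 
scene blue box (412, 84, 36, 56) ell [431.4 110.4] [22.8 53.2] 
scene blue box (471, 66, 89, 80) ell [519.2 101.9] [53.2 97.4] 
scene green box (294, 240, 28, 20) ell [307.4 249.4] [18.5 27.6] -> [679.  17.   6.]
scene green box (282, 204, 39, 24) ell [301.  215.6] [23.1 38.5] -> [535.  35.   6.]
scene yellow box (531, 180, 29, 25) ell [549.3 189.2] [16.6 34.3] -> [656. 715. 108.]
scene yellow box (370, 166, 31, 16) ell [385.1 172.8] [15.2 28.3] -> [503. 288. 108.]
scene yellow box (317, 161, 27, 19) ell [330.1 169.3] [17.7 27. ] -> [460. 135. 108.]
scene yellow box (459, 136, 61, 28) ell [488.7 149.1] [20.7 54.1] -> [413. 689. 108.]
```

View pics/crop1.png

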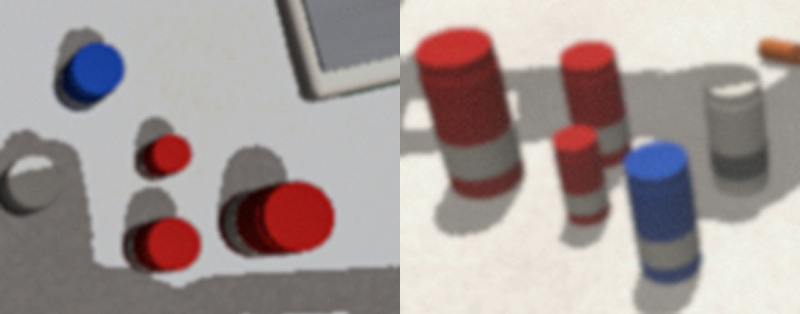

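The crop confirms it. The medium red jar (top 408,247; scene 156,180) has a cap about 20 px across, the same as the blue jar's. The large one is 27 px and the small one 14 px. The large green disc measures about 114–120 mm, so it is the coaster. Next I'll measure the cap tops in both views.

```bash
python3 - <<'E'
from m import *
s=env.read_state()
T=cams.camera_params("top");S=cams.camera_params("scene")
def cap(n,box,ch):
    x,y,w,h=box;im=cv2.imread(f"pics/{n}0.png")[y:y+h,x:x+w]
    c=im[:,:,ch].astype(int); o=im[:,:,2-ch]
    m=((c-o>40)&(c>0.78*np.percentile(c[c-o>40],97))).astype(np.uint8)
    k=max(cv2.findContours(m,0,1)[0],key=cv2.contourArea); e=cv2.fitEllipse(k)
    return np.array(e[0])+[x,y],np.round(e[1],1)
for nm,b1,b2,ch in(("red",(395,233,30,30),(140,170,35,26),2),("blue",(364,163,30,30),(165,205,30,20),0),("big",(440,218,40,40),(92,165,40,26),2),("small",(397,200,24,24),(143,202,22,14),2)):
    p,d=cap("top",b1,ch);q,e=cap("scene",b2,ch)
    o1,d1=ray(T,*p);o2,d2=ray(S,*q)
    ab=np.linalg.lstsq(np.c_[d1,-d2],o2-o1,rcond=None)[0]
    X1=o1+d1*ab[0];X2=o2+d2*ab[1]
    print(nm,p.round(1),d,q.round(1),e,"tri",((X1+X2)/2).round(0),"gap",np.linalg.norm(X1-X2).round(1),"z120:",onz(T,*p,120).round(0),onz(S,*q,120).round(0))
print("white approx",onz(T,352,221,120).round(0))
from scipy.spatial.transform import Rotation as Ro
print(Ro.from_rotvec(s["tool_rot"]).as_matrix().round(3))
E
```

```text
red [409.5 247.2] [19.6 20.2] [154.9 178.7] [ 8.8 18.6] tri [ 450. -366.  119.] gap 1.8 z120: [ 450. -366.  120.] [ 453. -364.  120.]
blue [379.  176.8] [19.2 19.8] [179.  215.9] [11.7 20.9] tri [ 630. -299.  117.] gap 1.7 z120: [ 629. -300.  120.] [ 633. -298.  120.]
big [459.5 236.2] [26.4 27.5] [107.9 175.9] [11.6 26.3] tri [ 473. -479.  152.] gap 1.4 z120: [ 475. -491.  120.] [ 418. -493.  120.]
small [408.7 210.9] [13.8 14.5] [150.2 207.8] [ 7.9 14.6] tri [ 544. -377.   88.] gap 1.4 z120: [ 541. -369.  120.] [ 589. -368.  120.]
white approx [ 519. -227.  120.]
[[ 0.971  0.238 -0.   ]
 [ 0.238 -0.971  0.002]
 [ 0.    -0.002 -1.   ]]
```

apply_moves([
  [0.2,-0.08,0,0,0,0.1,87],
  [0.4,-0.16,0,0,0,0.2,87],
  [0.55,-0.22,0,0,0,0.3,87],
  [0.68,-0.27,0,0,0,0.4,87],
  [0.78,-0.31,0,0,0,0.5,87],
  [0.85,-0.333,0,0,0,0.6,87],
  [0.8765,-0.343,0,0,0,0.687,87],
  [0.8765,-0.343,0,0,0,0.687,87],
  [0.8765,-0.343,0,0,0,0.687,87],
  [0.8765,-0.343,0,0,0,0.687,87],
])

```text
t: 1.1
eef_pos: [451.3, -364.8, 233.2]
tool_rot: [-2.902, 1.203, 0.002]
wrist_force: [-1.0, 0.1, 0.5]
finger_gap: 0.99
grip_force: 0.0
```

```bash
python3 - <<'E'
from h import *
from scipy.spatial.transform import Rotation as Ro
s=env.read_state();print(s["t"],s["eef_pos"],s["q"],Ro.from_rotvec(s["tool_rot"]).as_matrix().round(3))
im=cams.camera("scene");cv2.imwrite("pics/s1.png",im)
t=cams.camera("top")
f=lambda a:cv2.convertScaleAbs(cv2.resize(a,(400,400),interpolation=cv2.INTER_CUBIC),alpha=1.4)
cv2.imwrite("pics/v1.png",np.hstack([f(im[90:270,70:250]),f(t[130:310,320:500])]))
E
```

```text
1.1 [ 451.27130955 -364.83491939  233.15918676] [-7.98644983e-01  3.31640018e-01  1.55357952e+00 -4.01434401e-04
  1.25745166e+00  1.55852408e+00] [[ 0.707 -0.708 -0.001]
 [-0.708 -0.707  0.001]
 [-0.001  0.    -1.   ]]
```

View pics/v1.png

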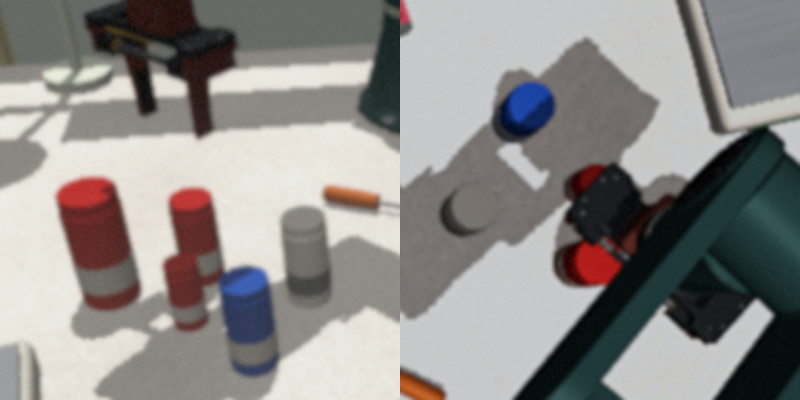

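The left panel shows the open gripper above the jars, with the fingertips at about scene (135,140) and (162,149). The right panel shows the arm covering the target, with the other jars standing. I'll check that the projected tips match before descending.

```bash
python3 - <<'E'
from h import *
for n in("scene","top"):
    P=cams.camera_params(n)
    X=np.array([[451+a,-365+a,222] for a in(-36,36)]+[[451,-366,120],[451,-366,0]],float)
    p,_=cv2.projectPoints(X,cv2.Rodrigues(np.array(P["R"]))[0],np.array(P["t"],float),np.array(P["mtx"]),np.array([P["k1"],0,0,0,0.]))
    print(n,p.reshape(-1,2).round(0).tolist())
E
```

```text
scene [[136.0, 140.0], [162.0, 150.0], [154.0, 178.0], [161.0, 213.0]]
top [[437.0, 261.0], [403.0, 230.0], [409.0, 247.0], [398.0, 249.0]]
```

apply_moves([
  [0.002,0.002,0.05,0,0,0,87],
  [0.002,0.002,0.12,0,0,0,87],
  [0.002,0.002,0.19,0,0,0,87],
  [0.002,0.002,0.25,0,0,0,87],
  [0.002,0.002,0.3,0,0,0,87],
  [0.002,0.002,0.34,0,0,0,87],
  [0.002,0.002,0.37,0,0,0,87],
  [0.002,0.002,0.39,0,0,0,87],
  [0.002,0.002,0.395,0,0,0,87],
  [0.002,0.002,0.395,0,0,0,87],
])

```text
t: 2.2
eef_pos: [450.7, -367.3, 75.8]
tool_rot: [2.9, -1.209, 0.0]
wrist_force: [0.5, -0.6, -0.3]
finger_gap: 0.991
grip_force: 0.0
```

apply_moves([
  [0,0,0,0,0,0,66],
  [0,0,0,0,0,0,62],
  [0,0,0,0,0,0,59],
  [0,0,0,0,0,0,57],
  [0,0,0,0,0,0,50],
  [0,0,0,0,0,0,45],
  [0,0,0,0,0,0,45],
  [0,0,0,0,0,0,45],
  [0,0,0,0,0,0,45],
])

```text
t: 3.1
eef_pos: [451.1, -367.0, 75.9]
tool_rot: [-2.9, 1.208, -0.001]
wrist_force: [1.1, 1.6, 4.2]
finger_gap: 0.633
grip_force: 30.0
```

apply_moves([
  [0,0,-0.01,0,0,0,45],
  [0,0,-0.035,0,0,0,45],
  [0,0,-0.08,0,0,0,45],
  [0,0,-0.14,0,0,0,45],
  [0,0,-0.2,0,0,0,45],
  [0,0,-0.26,0,0,0,45],
  [0,0,-0.32,0,0,0,45],
  [0,0,-0.36,0,0,0,45],
  [0,0,-0.39,0,0,0,45],
  [0,0,-0.4,0,0,0,45],
  [0,0,-0.4,0,0,0,45],
])

```text
t: 4.2
eef_pos: [450.8, -366.9, 235.9]
tool_rot: [2.9, -1.208, 0.0]
wrist_force: [0.2, 0.0, -3.2]
finger_gap: 0.633
grip_force: 30.0
```

```bash
python3 - <<'E'
from h import *
from scipy.spatial.transform import Rotation as Ro
s=env.read_state();print(s["t"],s["eef_pos"],s["wrist_force"],s["finger_gap"]);R=Ro.from_rotvec(s["tool_rot"]).as_matrix();print(R.round(3))
print("shift",R.T@(np.array([497,290,s["eef_pos"][2]])-s["eef_pos"])/400)
im=cams.camera("scene");cv2.imwrite("pics/s2.png",im[40:290,60:420].repeat(2,0).repeat(2,1))
E
```

```text
4.2 [ 450.75371318 -366.94819338  235.86744516] [ 0.24192532  0.04168691 -3.17653183] 0.6328249712431144
[[ 0.704 -0.71   0.   ]
 [-0.71  -0.704 -0.   ]
 [ 0.     0.    -1.   ]]
shift [-1.08495023e+00 -1.23839846e+00 -2.29431672e-04]
```

View pics/s2.png

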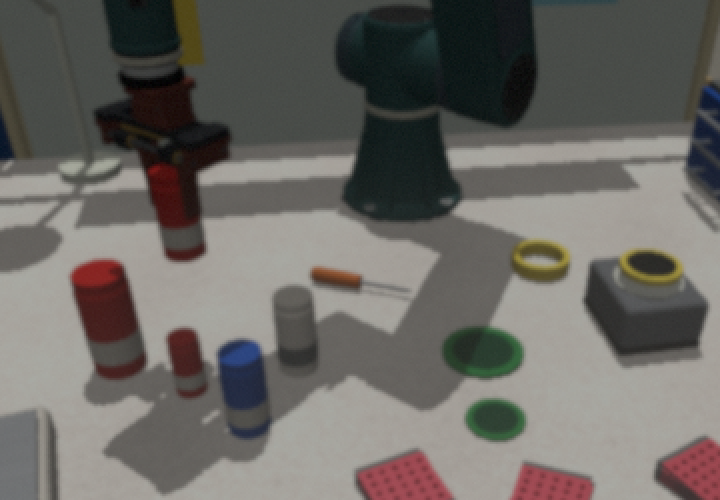

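The jar is held upright at about scene (148,146), with its base about 160 mm up. The neighbouring jars are undisturbed. Next I'll carry it towards the mixer.

apply_moves([
  [-0.015,-0.017,0,0,0,-0.01,45],
  [-0.045,-0.051,0,0,0,-0.03,45],
  [-0.09,-0.103,0,0,0,-0.06,45],
  [-0.145,-0.166,0,0,0,-0.1,45],
  [-0.205,-0.234,0,0,0,-0.15,45],
  [-0.265,-0.302,0,0,0,-0.2,45],
  [-0.325,-0.371,0,0,0,-0.25,45],
  [-0.385,-0.439,0,0,0,-0.3,45],
  [-0.44,-0.502,0,0,0,-0.34,45],
  [-0.49,-0.559,0,0,0,-0.37,45],
  [-0.525,-0.599,0,0,0,-0.39,45],
  [-0.54,-0.617,0,0,0,-0.4,45],
])

```text
t: 5.45
eef_pos: [472.6, -36.8, 235.2]
tool_rot: [-3.127, 0.29, 0.003]
wrist_force: [0.3, -0.2, -2.4]
finger_gap: 0.63
grip_force: 30.0
```

```bash
cat > g.py <<'E'
from h import *
import sys
from scipy.spatial.transform import Rotation as Ro
s=env.read_state();R=Ro.from_rotvec(s["tool_rot"]).as_matrix()
print(s["t"],s["eef_pos"],s["wrist_force"],s["finger_gap"],s["q"][[0,5]] if hasattr(s["q"],"shape") else s["q"]);print(R.round(3))
g=np.array([float(a) for a in sys.argv[1:4]])
print("shift",(R.T@(g-s["eef_pos"])/400).round(4))
E
python3 g.py 497 290 235.9
```

```text
5.45 [472.636165   -36.76456288 235.17350686] [ 0.28683553 -0.22436048 -2.35430818] 0.6300750075927922 [-0.22421549  1.53136172]
[[ 0.983 -0.184 -0.002]
 [-0.184 -0.983  0.001]
 [-0.002 -0.001 -1.   ]]
shift [-9.050e-02 -8.142e-01 -8.000e-04]
```

apply_moves([
  [-0.003,-0.03,0,0,0,-0.02,45],
  [-0.01,-0.09,0,0,0,-0.05,45],
  [-0.018,-0.165,0,0,0,-0.09,45],
  [-0.027,-0.245,0,0,0,-0.13,45],
  [-0.036,-0.325,0,0,0,-0.18,45],
  [-0.045,-0.405,0,0,0,-0.23,45],
  [-0.054,-0.485,0,0,0,-0.28,45],
  [-0.063,-0.565,0,0,0,-0.33,45],
  [-0.072,-0.645,0,0,0,-0.37,45],
  [-0.08,-0.72,0,0,0,-0.4,45],
  [-0.087,-0.78,0,0,0,-0.42,45],
  [-0.0905,-0.814,0,0,0,-0.426,45],
])

```text
t: 6.65
eef_pos: [499.9, 288.4, 235.4]
tool_rot: [-3.062, -0.703, 0.0]
wrist_force: [-0.3, -1.0, -1.9]
finger_gap: 0.634
grip_force: 30.0
```

apply_moves([
  [0,0,0,0,0,0,45],
  [0,0,0,0,0,0,45],
  [0,0,0,0,0,0,45],
])

```text
t: 6.95
eef_pos: [499.7, 285.5, 235.6]
tool_rot: [3.063, 0.698, -0.001]
wrist_force: [0.2, 0.0, -2.1]
finger_gap: 0.633
grip_force: 30.0
```

```bash
python3 g.py 497 290 190; python3 - <<'E'
from h import *
a=cams.camera("scene")[60:240,290:470];b=cams.camera("top")[140:320,60:240]
f=lambda a:cv2.resize(a,(400,400),interpolation=cv2.INTER_CUBIC)
cv2.imwrite("pics/v3.png",np.hstack([f(a),f(b)]))
E
```

```text
6.95 [499.70793763 285.50319252 235.58881525] [ 0.17737639  0.04100913 -2.10031796] 0.6332490258650102 [0.39935218 1.52221941]
[[ 0.901  0.433 -0.001]
 [ 0.433 -0.901 -0.001]
 [-0.001  0.    -1.   ]]
shift [-0.0011 -0.0131  0.114 ]
```

View pics/v3.png

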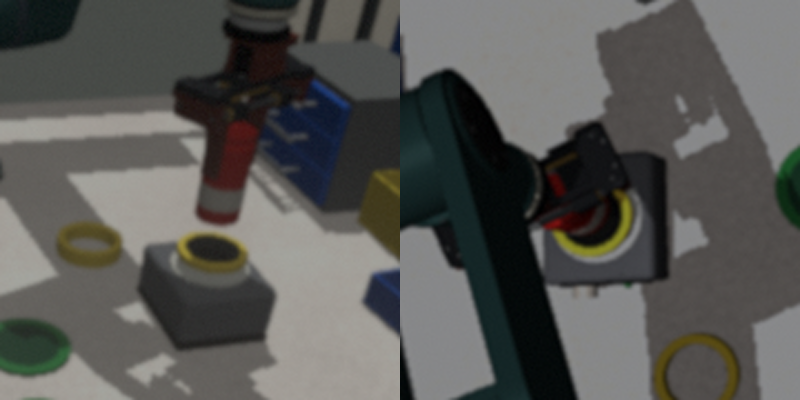

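The jar is right over the pad, with its base at scene crop (218,215) and the pad at (212,250). In the top view the cap overlaps the pad. Next I'll lower it to just above the pad.

apply_moves([
  [0,-0.005,0.01,0,0,0,45],
  [0,-0.011,0.03,0,0,0,45],
  [0,-0.011,0.055,0,0,0,45],
  [0,-0.011,0.08,0,0,0,45],
  [0,-0.011,0.1,0,0,0,45],
  [0,-0.011,0.115,0,0,0,45],
  [0,-0.011,0.12,0,0,0,45],
  [0,-0.011,0.12,0,0,0,45],
])

```text
t: 7.85
eef_pos: [497.8, 290.7, 187.3]
tool_rot: [-3.063, -0.7, 0.001]
wrist_force: [0.1, -0.8, -2.2]
finger_gap: 0.635
grip_force: 30.0
```

apply_moves([
  [0,0,0.005,0,0,0,45],
  [0,0,0.01,0,0,0,45],
  [0,0,0.015,0,0,0,45],
  [0,0,0.02,0,0,0,45],
  [0,0,0.025,0,0,0,45],
  [0,0,0.025,0,0,0,45],
])

```text
t: 8.45
eef_pos: [498.3, 290.9, 177.9]
tool_rot: [-3.062, -0.7, -0.001]
wrist_force: [0.1, 0.9, 2.8]
finger_gap: 0.634
grip_force: 30.0
```

apply_moves([
  [0,0,0.0025,0,0,0,45],
  [0,0,0.005,0,0,0,45],
  [0,0,0.005,0,0,0,45],
])

```text
t: 8.75
eef_pos: [498.3, 290.9, 175.9]
tool_rot: [-3.062, -0.7, -0.001]
wrist_force: [-0.7, 0.2, 3.9]
finger_gap: 0.634
grip_force: 30.0
```

apply_moves([
  [0,0,0.0025,0,0,0,45],
  [0,0,0.005,0,0,0,45],
  [0,0,0.0075,0,0,0,45],
  [0,0,0.01,0,0,0,45],
  [0,0,0.01,0,0,0,45],
])

```text
t: 9.25
eef_pos: [498.3, 290.9, 171.9]
tool_rot: [-3.062, -0.7, -0.001]
wrist_force: [0.8, 0.2, 5.6]
finger_gap: 0.633
grip_force: 30.0
```

apply_moves([
  [0,0,0.001,0,0,0,45],
  [0,0,0.0025,0,0,0,45],
  [0,0,0.0025,0,0,0,45],
])

```text
t: 9.55
eef_pos: [498.5, 291.0, 171.7]
tool_rot: [-3.062, -0.7, -0.002]
wrist_force: [0.1, -0.2, 10.8]
finger_gap: 0.632
grip_force: 30.0
```

The force rose sharply with almost no travel, so the pad is on its stop at about 13 N. I'll add a little margin and hold.

apply_moves([
  [0,0,0.001,0,0,0,45],
  [0,0,0.0015,0,0,0,45],
  [0,0,0.0015,0,0,0,45],
  [0,0,0.0015,0,0,0,45],
  [0,0,0.0015,0,0,0,45],
  [0,0,0.0015,0,0,0,45],
  [0,0,0.0015,0,0,0,45],
  [0,0,0.0015,0,0,0,45],
  [0,0,0.0015,0,0,0,45],
  [0,0,0.0015,0,0,0,45],
  [0,0,0.0015,0,0,0,45],
  [0,0,0.0015,0,0,0,45],
])

```text
t: 10.75
eef_pos: [498.6, 291.1, 171.7]
tool_rot: [-3.062, -0.7, -0.003]
wrist_force: [-1.9, -0.1, 14.6]
finger_gap: 0.634
grip_force: 30.0
```

apply_moves([
  [0,0,0,0,0,0,45],
  [0,0,0,0,0,0,45],
  [0,0,0,0,0,0,45],
  [0,0,0,0,0,0,45],
  [0,0,0,0,0,0,45],
  [0,0,0,0,0,0,45],
])

```text
t: 11.35
eef_pos: [498.6, 291.1, 171.7]
tool_rot: [-3.062, -0.7, -0.003]
wrist_force: [-2.1, -0.2, 14.3]
finger_gap: 0.636
grip_force: 30.0
```

```bash
python3 g.py 498 290 235; python3 - <<'E'
from h import *
a=cams.camera("scene")[100:240,310:450]
cv2.imwrite("pics/v4.png",cv2.resize(a,(560,560),interpolation=cv2.INTER_CUBIC))
E
```

```text
11.35 [498.57835525 291.09042723 171.69255219] [-2.12698003 -0.22332443 14.26236562] 0.636438919383882 [0.40879196 1.53008281]
[[ 0.901  0.434  0.002]
 [ 0.434 -0.901  0.001]
 [ 0.002  0.    -1.   ]]
shift [-0.0022  0.0018 -0.1583]
```

View pics/v4.png

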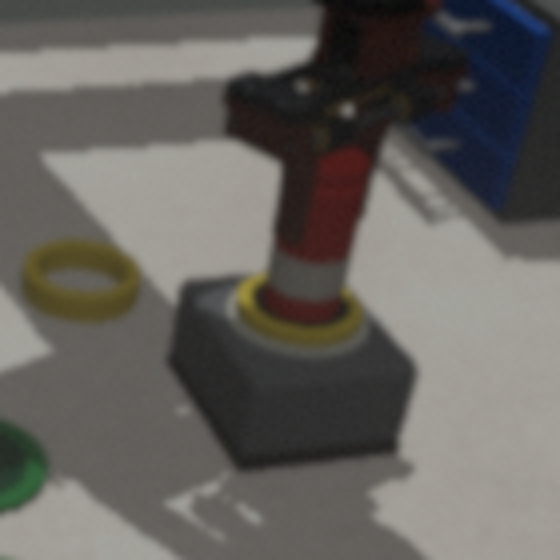

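The pad's white collar has sunk into the box and the jar stands centred at crop (305,305), so the pad is fully down. It has been held for about 1.8 s. Next I'll lift the jar and carry it to the coaster.

apply_moves([
  [0,0,-0.01,0,0,0,45],
  [0,0,-0.03,0,0,0,45],
  [0,0,-0.06,0,0,0,45],
  [0,0,-0.095,0,0,0,45],
  [0,0,-0.13,0,0,0,45],
  [0,0,-0.155,0,0,0,45],
  [0,0,-0.168,0,0,0,45],
  [0,0,-0.17,0,0,0,45],
])

```text
t: 12.2
eef_pos: [497.9, 290.7, 238.5]
tool_rot: [-3.063, -0.7, -0.0]
wrist_force: [0.4, 0.3, -2.3]
finger_gap: 0.64
grip_force: 30.0
```

apply_moves([
  [-0.006,0.018,0,0,0,0,45],
  [-0.02,0.06,0,0,0,0,45],
  [-0.042,0.125,0,0,0,0,45],
  [-0.066,0.195,0,0,0,0,45],
  [-0.091,0.267,0,0,0,0,45],
  [-0.115,0.34,0,0,0,0,45],
  [-0.14,0.412,0,0,0,0,45],
  [-0.163,0.48,0,0,0,0,45],
  [-0.184,0.541,0,0,0,0,45],
  [-0.199,0.587,0,0,0,0,45],
  [-0.208,0.613,0,0,0,0,45],
  [-0.208,0.613,0,0,0,0,45],
])

```text
t: 13.4
eef_pos: [529.2, 32.5, 237.6]
tool_rot: [-3.063, -0.697, 0.002]
wrist_force: [-0.2, -0.4, -2.0]
finger_gap: 0.634
grip_force: 30.0
```

apply_moves([
  [0,0,0,0,0,0,45],
  [0,0,0,0,0,0,45],
])

```text
t: 13.6
eef_pos: [529.2, 34.6, 237.9]
tool_rot: [-3.062, -0.701, 0.001]
wrist_force: [-0.3, 0.6, -2.0]
finger_gap: 0.633
grip_force: 30.0
```

```bash
python3 g.py 530 34 90; python3 - <<'E'
from h import *
a=cams.camera("scene")[90:270,210:390];b=cams.camera("top")[130:310,160:340]
f=lambda a:cv2.resize(a,(400,400),interpolation=cv2.INTER_CUBIC)
cv2.imwrite("pics/v5.png",np.hstack([f(a),f(b)]))
E
```

```text
13.6 [529.2108864   34.61830071 237.90356359] [-0.31247537  0.61218398 -1.95902205] 0.6329813403408528 [-0.06532456  1.05524727]
[[ 0.9    0.435 -0.   ]
 [ 0.435 -0.9    0.001]
 [-0.    -0.001 -1.   ]]
shift [0.0012 0.0025 0.3698]
```

View pics/v5.png

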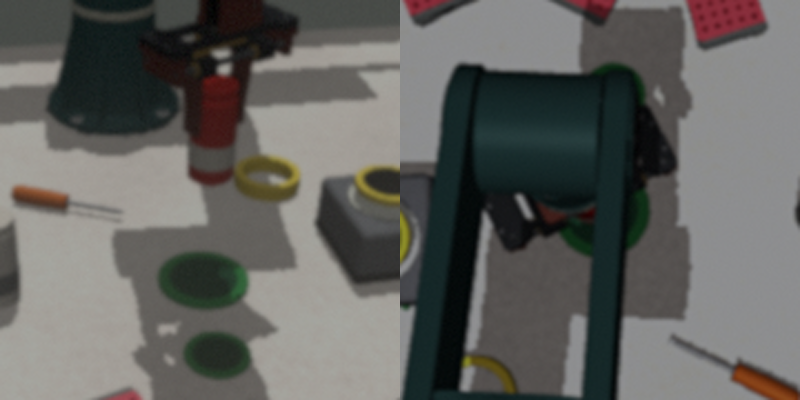

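The jar hangs upright above the large coaster, with the jar at crop (213,130) and the coaster at (203,280). The path down is clear. Next I'll lower it.

apply_moves([
  [0.001,0.001,0.02,0,0,0,45],
  [0.001,0.002,0.06,0,0,0,45],
  [0.001,0.002,0.11,0,0,0,45],
  [0.001,0.002,0.165,0,0,0,45],
  [0.001,0.002,0.22,0,0,0,45],
  [0.001,0.002,0.27,0,0,0,45],
  [0.001,0.002,0.31,0,0,0,45],
  [0.001,0.002,0.34,0,0,0,45],
  [0.001,0.002,0.36,0,0,0,45],
  [0.001,0.002,0.371,0,0,0,45],
  [0.001,0.002,0.375,0,0,0,45],
  [0.001,0.002,0.375,0,0,0,45],
])

```text
t: 14.9
eef_pos: [530.6, 33.2, 88.4]
tool_rot: [3.063, 0.7, 0.001]
wrist_force: [0.1, 0.3, -1.7]
finger_gap: 0.627
grip_force: 30.0
```

apply_moves([
  [0,0,0.0025,0,0,0,45],
  [0,0,0.005,0,0,0,45],
  [0,0,0.0075,0,0,0,45],
  [0,0,0.01,0,0,0,45],
  [0,0,0.01,0,0,0,45],
])

```text
t: 15.4
eef_pos: [530.1, 33.2, 84.0]
tool_rot: [-3.063, -0.7, 0.0]
wrist_force: [1.0, -0.1, -2.1]
finger_gap: 0.636
grip_force: 30.0
```

apply_moves([
  [0,0,0.0015,0,0,0,45],
  [0,0,0.003,0,0,0,45],
  [0,0,0.0045,0,0,0,45],
  [0,0,0.0055,0,0,0,45],
  [0,0,0.0055,0,0,0,45],
])

```text
t: 15.9
eef_pos: [530.3, 33.2, 81.9]
tool_rot: [-3.063, -0.7, -0.0]
wrist_force: [-0.9, 0.9, -2.2]
finger_gap: 0.634
grip_force: 30.0
```

apply_moves([
  [0,0,0.0008,0,0,0,45],
  [0,0,0.0015,0,0,0,45],
  [0,0,0.0015,0,0,0,45],
])

```text
t: 16.2
eef_pos: [530.3, 33.3, 81.8]
tool_rot: [-3.063, -0.7, -0.001]
wrist_force: [-2.2, 1.8, 5.3]
finger_gap: 0.636
grip_force: 30.0
```

The jar touched down at the predicted height. I'll open slowly, then retreat upward.

apply_moves([
  [0,0,-0.0008,0,0,0,45],
  [0,0,-0.0008,0,0,0,56],
  [0,0,-0.0008,0,0,0,57],
  [0,0,-0.0008,0,0,0,59],
  [0,0,-0.0008,0,0,0,63],
  [0,0,-0.0008,0,0,0,70],
  [0,0,-0.0008,0,0,0,80],
  [0,0,-0.0008,0,0,0,87],
  [0,0,-0.0008,0,0,0,87],
  [0,0,-0.0008,0,0,0,87],
])

```text
t: 17.2
eef_pos: [530.2, 33.2, 81.6]
tool_rot: [-3.063, -0.7, -0.0]
wrist_force: [-0.4, -0.7, 0.1]
finger_gap: 0.993
grip_force: 0.0
```

apply_moves([
  [0,0,-0.02,0,0,0,87],
  [0,0,-0.06,0,0,0,87],
  [0,0,-0.11,0,0,0,87],
  [0,0,-0.18,0,0,0,87],
  [0,0,-0.26,0,0,0,87],
  [0,0,-0.34,0,0,0,87],
  [0,0,-0.4,0,0,0,87],
  [0,0,-0.42,0,0,0,87],
  [0,0,-0.42,0,0,0,87],
])

```text
t: 18.1
eef_pos: [530.9, 33.2, 250.9]
tool_rot: [3.062, 0.7, 0.004]
wrist_force: [-0.6, 0.5, -0.3]
finger_gap: 0.993
grip_force: 0.0
```

```bash
python3 - <<'E'
from h import *
cv2.imwrite("pics/v6.png",cams.camera("scene"))
E
```

```text
(no output)
```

View pics/v6.png

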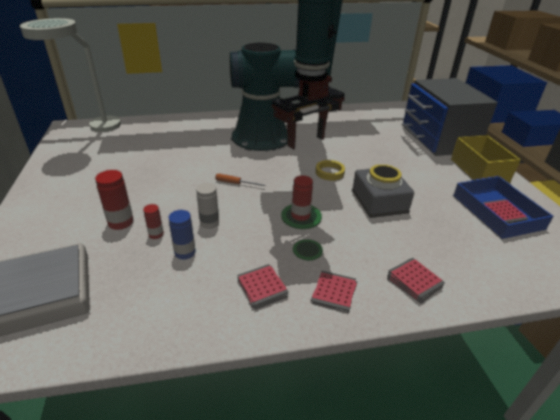

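The red jar stands upright at (302,200), centred on the large coaster at (301,215). The blue jar (182,234) and white jar (207,203) haven't moved, the pad is back up and the gripper is clear.

```bash
python3 -c "
from bench import env
print(env.job_done())"
```

```text
the job is handed in; nothing more can be done
None
```

The red jar was pressed on the fully depressed mixer pad for about 1.8 s, then set gently upright on the large green coaster and released; the blue and white jars were left in place, and the job was handed in at about 18 s of the 51 s limit.

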